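Set up a honey tasting booth

ROBOT

A 6-joint arm with a two-finger parallel gripper is mounted at the origin on the work surface. World frame = base frame: x ahead of the robot, y to its left, z up, the work surface at z = 0. Lengths are in mm, angles in rad, forces in N, time in s.
With the tool pointing down it reaches from about 350 to 875 mm from the base axis. Payload 4.2 kg.
Tool frame: the origin (TCP) lies at the very end of the fingers, on their centre line; the grasp point (between the pads) lies 19 mm behind it; z points along the fingers, y is the line along which they close (so a half turn about z gives the same grasp; the last joint's range is limited). The gripper opens to 85 mm and grips with 20 to 120 N. Pads are 22 mm wide; open, the fingers measure 114 mm over their backs; the gripper's body (76 mm by 85 mm) begins 54 mm behind the grasp point. The pads swing forward as they close: fully open they stand 13 mm farther back than shut.
Start: joints at [-0.923, 0.385, 0.008, 0, -1.194, -0.259], TCP at [236.937, -578.325, 231.312] pointing down, gripper open.
Joint ranges: [-3.14, 3.14], [-1.21, 2.06], [-1.07, 1.41], [-3.16, 2.05], [-2.99, -0.16], [-3.1, 3.1]. Speed limits (rad/s): [2.79, 2.79, 3.14, 3.14, 3.14, 3.14].

INTERFACE

Orientations are given as a unit quaternion [x, y, z, w].
In Python, from bench import monitor, get_image, camera_info, job_done gives the robot as it stands.
- The arm moves only by the tool send_rows, never from a script. Its argument "series" is a list of rows, each a list of 3 entries, a list of its own where there are three numbers: the shift along the tool's x, y, z in mm, then the turn, a rotation vector about the tool's x, y, z in rad, then the finger opening in mm, from 0 to 85.4. A call has 1 to 8 rows; each row shifts and turns the commanded pose from where the row before left it, along the tool's axes as they then stand; what a row does not reach is not made up. A row lasts 1/10 s, in which the tool goes at most 50 mm and 8.59 degrees, less where a joint would pass 70% of its speed; a pose out of reach is approached as far as the arm can. A call with a gripper value outside its range is refused whole. The fingers move at their own pace and stop on an object; the grip force is fixed at half the most. Time passes only in rows, so rows that do not move let the fingers close. It gives the time, the measured TCP pose, the force, the opening and the grip force at its end, in the units of the state.
- monitor.read_state(): the state, without advancing time (a new reading comes with each control period).
- get_image(name): name is "side" or "top"; returns the picture (400x640x3 uint8, red, green, blue); there is no depth.
- camera_info(name): a dict with "intrinsics" (3x3 intrinsics, pixels), "dist_coeffs" ([k1, k2, p1, p2, k3] as OpenCV has them; the pictures are not rectified), "R" (3x3) and "t" (3): a world point X has camera coordinates R X + t. Camera axes: x right, y down, z forward; pixel columns grow to the right and rows downward; lengths in mm; the calibration is good to about 2 mm. A picture is of the moment at which its call begins. camera_info takes no time and is no camera call.
- job_done(): hands the job in; it is judged then, once.
The state is a dict: "clock": time; "joints": joint angles; "joint_vel": joint speeds; "joint_efforts": joint torques, N m; "position": TCP position; "ee_rot": TCP orientation; "contact_force": force on the tool from outside, world axes, zero at the start; "wrist_torque": the same for the moment, N m; "gripper_width": finger opening in mm; "grasp_force": force on a finger pad.
Only numpy, scipy, OpenCV 4.12 (cv2) and the standard library are available. Lean on these libraries where they do the work, as an engineer would, in place of code of your own. Each camera call takes 0.05 s, during which the arm holds its last target. There are 200 camera calls.

TASK

Set up the tasting booth: stand every honey jar upright on the coaster that matches the coloured disc on its lid, fully on the coaster, and hang both caddies by their hooks on the rail, each square to it and centred on the band of its own colour. Hook each caddy on only at the white section of the rail and slide it along the rail to its band, never lifting it off or over the rest of the rail, so the one with the farther band goes first. Leave the cups, bowl, bottle, spoon and pencil where they are, and let go of everything at the end.

Things in the scene. Friction and masses are not known exactly. Their poses are not given: they have to be found in the camera images.
- jar_red: small sealed honey jar standing on the table, 56 mm in diameter, 50 mm tall, amber with a white label; gold lid with a round red disc on top. Origin: centre of its underside, z up. 0.12 to 0.24 kg. May be absent (None from the start).
- jar_blue: small sealed honey jar standing on the table, 56 mm in diameter, 50 mm tall, amber with a white label; gold lid with a round blue disc on top. Origin: centre of its underside, z up. 0.12 to 0.24 kg. May be absent (None from the start).
- jar_green: small sealed honey jar standing on the table, 56 mm in diameter, 50 mm tall, amber with a white label; gold lid with a round green disc on top. Origin: centre of its underside, z up. 0.12 to 0.24 kg. May be absent (None from the start).
- jar_black: small sealed honey jar standing on the table, 56 mm in diameter, 50 mm tall, amber with a white label; gold lid with a round black disc on top. Origin: centre of its underside, z up. 0.12 to 0.24 kg. May be absent (None from the start).
- coaster_red: fixed red coaster, a disc of 90 mm diameter let in flush with the floor of the cream tray. Origin: its centre, 5 mm above the table; a jar stands at the height of the origin. The four coasters lie in a row 105 mm apart, in any order of colours; y runs along the row.
- coaster_blue: fixed blue coaster, a disc of 90 mm diameter let in flush with the floor of the cream tray. Origin: its centre, 5 mm above the table; a jar stands at the height of the origin. The four coasters lie in a row 105 mm apart, in any order of colours; y runs along the row.
- coaster_green: fixed green coaster, a disc of 90 mm diameter let in flush with the floor of the cream tray. Origin: its centre, 5 mm above the table; a jar stands at the height of the origin. The four coasters lie in a row 105 mm apart, in any order of colours; y runs along the row.
- coaster_black: fixed black coaster, a disc of 90 mm diameter let in flush with the floor of the cream tray. Origin: its centre, 5 mm above the table; a jar stands at the height of the origin. The four coasters lie in a row 105 mm apart, in any order of colours; y runs along the row.
- tray: fixed cream tray 150 mm (its x) by 450 mm (its y), floor 5 mm thick, rim 12 mm high, centre of its underside is the origin; holds the coasters.
- caddy_orange: loose orange caddy with white spatulas, 0.16 kg, stands on the table; origin: centre of underside. Tub 48 (x) by 72 (y) by 50 mm high, spatulas to 62. A neck 6 mm thick, 24 wide, rises at its -x side to a hook over the tub. On top an upright grip tab at x=0, 10 mm thick (x), 30 wide (y), 120 to 170 mm above the origin: pinch from above. A twin caddy has the other colour.
- hook_orange (a point): hook point of the orange caddy, at x=y=0, 111 mm above its origin, same axes: the rail's axis lies here when it hangs. Hook: upside-down V roof, lip at x 16 to 23 mm down to 98 mm above the origin; mouth opens to +x. Hooking: come from the rail's -x side, this point 19 to 40 mm above the rail's axis, move +x till over the rail, lower.
- mark_orange: orange band painted round the rail, 50 mm long: the place of the orange caddy. Origin: the band's centre on the rail's axis, y along the rail. Does not obstruct. Which band is the farther from the white section varies.
- caddy_teal: loose teal caddy with white spatulas, 0.16 kg, stands on the table; origin: centre of underside. Tub 48 (x) by 72 (y) by 50 mm high, spatulas to 62. A neck 6 mm thick, 24 wide, rises at its -x side to a hook over the tub. On top an upright grip tab at x=0, 10 mm thick (x), 30 wide (y), 120 to 170 mm above the origin: pinch from above. A twin caddy has the other colour.
- hook_teal (a point): hook point of the teal caddy, at x=y=0, 111 mm above its origin, same axes: the rail's axis lies here when it hangs. Hook: upside-down V roof, lip at x 16 to 23 mm down to 98 mm above the origin; mouth opens to +x. Hooking: come from the rail's -x side, this point 19 to 40 mm above the rail's axis, move +x till over the rail, lower.
- mark_teal: teal band painted round the rail, 50 mm long: the place of the teal caddy. Origin: the band's centre on the rail's axis, y along the rail. Does not obstruct. Which band is the farther from the white section varies.
- rail_mid (a point): middle of the fixed steel rail, on its axis, 200 mm above the table; y along the rail, x away from the robot. Rail 12 mm thick, posts of 16 mm diameter at y = -235 and +235 mm. White section, for hooking on: y = +65 to +225 mm; band centres at y -160 to -130 and -30 to 0 mm. Caddies cannot pass each other.
- cup_a: clear plastic cup, 72 mm across, 95 mm tall; loose bystander, leave it where it is. Origin at its underside, in the middle.
- cup_b: clear plastic cup, 72 mm across, 85 mm tall; loose bystander, leave it where it is. Origin at its underside, in the middle.
- bowl: white bowl, 120 mm across, 45 mm tall; loose bystander, leave it where it is. Origin at its underside, in the middle.
- bottle: clear water bottle with blue cap, 64 mm across, 200 mm tall; loose bystander, leave it where it is. Origin at its underside, in the middle.
- spoon: steel spoon lying along its x, 150 mm; loose bystander, leave it where it is. Origin at its underside.
- pencil: wooden pencil lying along its y, 160 mm long, 8 mm high; loose bystander, leave it where it is. Origin at its underside, in the middle.
Things that resemble listed ones, but are neither listed nor needed, are in the scene too. What is shaped like the jar_red but pink is not meant.

How it is judged:
By the outcome, as a careful person would: the job done as asked, in the order asked, and still so for the second after the job is handed in, with the robot touching nothing.
Of jar_red, jar_blue, jar_green, jar_black only 2 to 4 are there at a start; the rules pass over those that are not, and their reading is None.
At some moment in a run one of jar_red, jar_blue, jar_green, jar_black may be knocked a few centimetres aside while the robot is not near it.
It also fails if it takes over 210 s, if anything falls off the work surface, if the arm or the gripper's body presses on something with over 40 N, if the wrist force passes 120 N, or if a joint passes its speed limit or range.

## Working session

There is one attempt and no reset: what is moved stays moved. The work goes in short steps, Python scripts to look and compute and a tool call to move; the robot and the scene stay as the last step left them, time stands still between calls to the robot, and variables do not carry over. Pictures are saved under pics/ and viewed, at most 14 in all, crops included, and the job is handed in when it is done.

Besides the shell and the picture viewer there is one more tool, called after ">>>" as a command line: name --argument value ..., lists and objects as JSON in quotes. send_rows: Moves the arm, as the interface text tells. Its arguments: {"type":"object","properties":{"series":{"type":"array"}},"required":["series"]}

```bash
ls; mkdir -p pics; python3 - <<'E'
from bench import monitor,get_image,camera_info
import cv2
s=monitor.read_state();print({k:s[k] for k in('clock','position','ee_rot','gripper_width')})
for n in('side','top'):
    im=get_image(n);cv2.imwrite(f'pics/{n}0.png',im[:,:,::-1]);print(n,camera_info(n))
E
```

```text
pics
{'clock': 0.0, 'position': array([ 236.71617519, -577.80913718,  230.23212068]), 'ee_rot': array([-1.93083585e-01,  9.81181717e-01,  1.05185478e-03, -2.46740201e-04]), 'gripper_width': 85.5401815541046}
side {'intrinsics': array([[382.11716539,   0.        , 326.92694425],
       [  0.        , 382.11716539, 205.74756775],
       [  0.        ,   0.        ,   1.        ]]), 'dist_coeffs': array([-0.01223325,  0.        ,  0.        ,  0.        ,  0.        ]), 'R': array([[ 0.94258238, -0.33396412,  0.00253447],
       [-0.22688731, -0.64590001, -0.72892752],
       [ 0.24507265,  0.6864992 , -0.68458619]]), 't': array([-535.20527508,  195.09409038, 1331.55069226])}
top {'intrinsics': array([[390.37368789,   0.        , 320.75052356],
       [  0.        , 390.37368789, 198.70925391],
       [  0.        ,   0.        ,   1.        ]]), 'dist_coeffs': array([0.01681822, 0.        , 0.        , 0.        , 0.        ]), 'R': array([[-0.01486002, -0.99988856, -0.00142982],
       [-0.9842443 ,  0.01487946, -0.17618672],
       [ 0.17618836, -0.00121085, -0.98435573]]), 't': array([ -59.3290596 ,  532.73647298, 1338.97707348])}
```

View pics/top0.png

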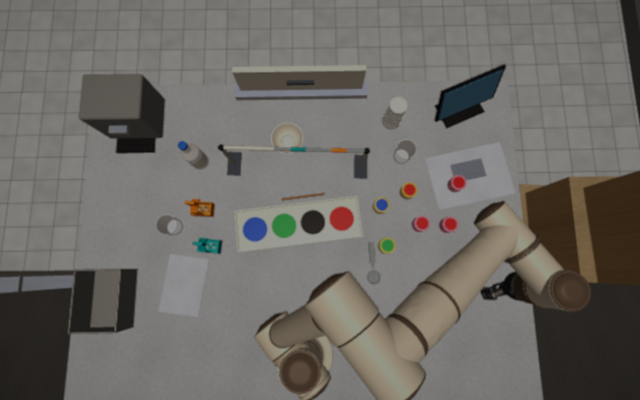

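View pics/side0.png

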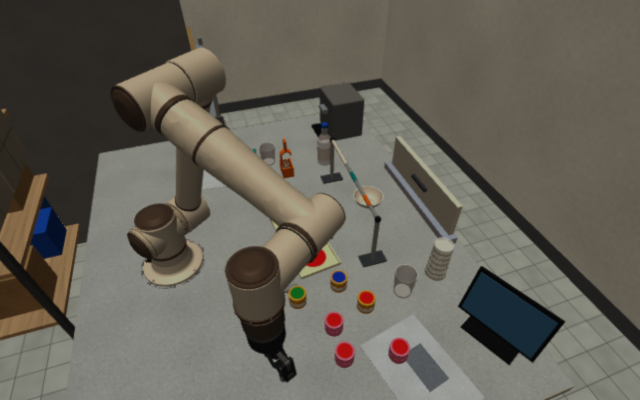

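The top view shows candidate jars at (409,190) red on gold, (382,206) blue and (388,246) green. Pink look-alikes are at (457,183), (421,224) and (449,224). The orange caddy is at (201,208), the teal one at (208,245). Coasters: blue (255,229), green (284,225), black (313,222), red (342,218). On the rail, the white section is on the left, the teal band is near (298,149), and the orange band is the farther one at (339,150), so the orange caddy goes first. A close crop will check this.

```bash
python3 - <<'E'
import cv2,numpy as np
t=cv2.imread('pics/top0.png');s=cv2.imread('pics/side0.png')
a=cv2.resize(t[170:260,365:475],None,fx=3.6,fy=3.3,interpolation=cv2.INTER_CUBIC)
b=cv2.resize(t[185:265,160:240],(396,297),interpolation=cv2.INTER_CUBIC)
c=cv2.resize(s[270:370,280:420],(396,297),interpolation=cv2.INTER_CUBIC)
d=cv2.resize(t[135:165,215:375],(396,297),interpolation=cv2.INTER_CUBIC)
a=cv2.resize(a,(396,297))
cv2.imwrite('pics/crop1.png',np.vstack([np.hstack([a,b]),np.hstack([c,d])]))
E
```

```text
(no output)
```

View pics/crop1.png

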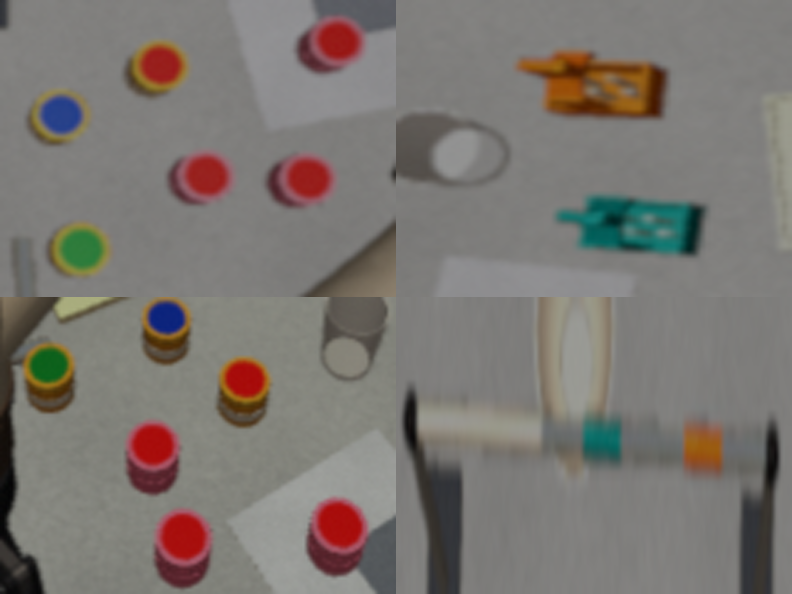

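The crop confirms the target jars: gold lids in red, blue and green. The three others have pink rims. The order on the rail is white section, teal, orange. Next I'll measure.

```bash
cat > h.py <<'E'
import numpy as np,cv2
from scipy.spatial.transform import Rotation as Ro
from scipy.optimize import minimize,least_squares
from bench import monitor,get_image,camera_info
C={n:camera_info(n) for n in('side','top')}
def proj(n,P):
    c=C[n];return cv2.projectPoints(np.atleast_2d(np.asarray(P,float)),cv2.Rodrigues(c['R'])[0],c['t'],c['intrinsics'],c['dist_coeffs'])[0][:,0]
def ray(n,uv):
    c=C[n];p=cv2.undistortPoints(np.array([[uv]],float),c['intrinsics'],c['dist_coeffs'])[0,0]
    return -c['R'].T@c['t'],c['R'].T@np.array([*p,1])
def onz(n,uv,z):
    o,d=ray(n,uv);return o+d*(z-o[2])/d[2]
def tri(a,b):
    f=lambda X:np.r_[proj('top',X)[0]-a,proj('side',X)[0]-b]
    r=least_squares(f,onz('top',a,50));return r.x,np.abs(r.fun).max()
RNG={'red':[((0,150,70),(6,255,255)),((174,150,70),(180,255,255))],'blue':[((105,130,60),(130,255,255))],
 'green':[((45,110,50),(75,255,255))],'orange':[((7,170,90),(18,255,255))],'teal':[((82,120,50),(98,255,255))]}
def mask(im,c):
    h=cv2.cvtColor(im,cv2.COLOR_RGB2HSV);m=0
    for lo,hi in RNG[c]:m=m|cv2.inRange(h,lo,hi)
    return m
def blobs(m,amin=15):
    n,_,st,ce=cv2.connectedComponentsWithStats(m)
    return [(tuple(ce[i].round(1)),int(st[i,4]),tuple(int(v) for v in st[i,:4])) for i in range(1,n) if st[i,4]>=amin]
E
python3 - <<'E'
from h import *
I={n:cv2.imread(f'pics/{n}0.png')[:,:,::-1].copy() for n in C}
for c in RNG:
    for n in I: print(c,n,blobs(mask(I[n],c)))
for n in C: print(n,(-C[n]['R'].T@C[n]['t']).round())
E
```

```text
red side [((np.float64(317.7), np.float64(259.2)), 170, (306, 249, 20, 18)), ((np.float64(366.1), np.float64(297.2)), 123, (360, 292, 13, 12)), ((np.float64(333.6), np.float64(319.4)), 177, (326, 313, 16, 14)), ((np.float64(399.5), np.float64(346.3)), 202, (392, 339, 16, 16)), ((np.float64(344.3), np.float64(350.2)), 209, (336, 343, 17, 16)), ((np.float64(396.3), np.float64(357.7)), 23, (392, 354, 11, 8))]
red top [((np.float64(458.4), np.float64(182.0)), 105, (453, 177, 12, 11)), ((np.float64(409.4), np.float64(189.4)), 83, (405, 185, 10, 10)), ((np.float64(341.2), np.float64(218.2)), 408, (330, 207, 23, 23)), ((np.float64(421.9), np.float64(222.8)), 102, (417, 217, 11, 12)), ((np.float64(450.2), np.float64(223.7)), 109, (445, 218, 12, 12))]
blue side [((np.float64(323.8), np.float64(123.9)), 29, (321, 122, 7, 5)), ((np.float64(42.2), np.float64(220.5)), 315, (33, 207, 19, 28)), ((np.float64(338.4), np.float64(276.5)), 96, (333, 272, 12, 10))]
blue top [((np.float64(182.2), np.float64(145.3)), 56, (178, 142, 9, 8)), ((np.float64(381.5), np.float64(204.3)), 83, (377, 200, 10, 10)), (
[... 341 characters left out ...]
), 41, (280, 148, 11, 10)), ((np.float64(287.2), np.float64(166.0)), 49, (281, 159, 12, 12)), ((np.float64(366.2), np.float64(199.5)), 38, (363, 195, 8, 10)), ((np.float64(366.5), np.float64(297.8)), 65, (358, 291, 17, 15))]
orange top [((np.float64(338.5), np.float64(150.0)), 42, (332, 149, 14, 3)), ((np.float64(408.7), np.float64(189.3)), 47, (403, 183, 13, 13)), ((np.float64(199.6), np.float64(207.5)), 234, (185, 200, 27, 16))]
teal side [((np.float64(352.7), np.float64(175.8)), 29, (350, 172, 7, 9))]
teal top [((np.float64(298.0), np.float64(149.0)), 45, (291, 148, 15, 3)), ((np.float64(207.3), np.float64(245.1)), 261, (193, 238, 27, 15))]
side [ 222. -967. 1055.]
top [ 288.  -66. 1412.]
```

```bash
cat >> h.py <<'E'
def box(x0,x1,y0,y1,z0,z1): return np.array([[x,y,z] for x in(x0,x1) for y in(y0,y1) for z in(z0,z1)],float)
PARTS=[box(-24,24,-36,36,0,50),box(-30,-24,-12,12,20,120),box(-30,23,-12,12,112,122),box(16,23,-12,12,98,115),box(-5,5,-15,15,120,170)]
def cad_mask(n,p,k=6,parts=PARTS):
    x,y,a=p[:3];R=Ro.from_euler('z',a).as_matrix();m=np.zeros((400*k,640*k),np.uint8) if k==1 else None
    return [proj(n,q@R.T+[x,y,p[3] if len(p)>3 else 0]) for q in parts]
def sil(n,p,roi,k=4,parts=PARTS):
    x0,y0,w,h=roi;m=np.zeros((h*k,w*k),np.uint8)
    for q in cad_mask(n,p,parts=parts):
        hull=cv2.convexHull(((q+.5-[x0,y0])*k*16).astype(np.int32));cv2.fillConvexPoly(m,hull,255,shift=4)
    return cv2.resize(m,(w,h),interpolation=cv2.INTER_AREA)/255.
E
python3 - <<'E'
from h import *
for c,a,b in[('jred',(409.3,189.4),(366.3,297.3)),('jblue',(381.5,204.3),(338.4,276.5)),('jgreen',(387.3,245.1),(296.8,292.6)),('coaR',(341.2,218.2),(317.7,259.2)),('mt',(298,149),(352.7,175.8)),('mo',(338.5,150),(366.2,199.5))]:
    X,e=tri(a,b);print(c,X.round(1),round(e,2))
for c,a in[('red',(341.2,218.2)),('green',(283.7,225.3)),('blue',(254.6,228.9))]:print(c,onz('top',a,5).round(1))
for a in[(298,149),(338.5,150),(221,148),(367,151)]:print(a,onz('top',a,200).round(1))
I={n:cv2.imread(f'pics/{n}0.png')[:,:,::-1].copy() for n in C}
# caddies, coloured saturation mask in roi
for nm,views,ctr in[('orange',{'top':(175,190,50,40),'side':(270,130,35,55)},(199.6,207.5)),('teal',{'top':(180,228,55,35)},(207.3,245.1))]:
    obs={}
    for n,(x,y,w,h) in views.items():
        im=I[n][y:y+h,x:x+w];s=cv2.cvtColor(im,cv2.COLOR_RGB2HSV)[:,:,1]
        obs[n]=cv2.morphologyEx((s>110).astype(np.uint8),cv2.MORPH_CLOSE,np.ones((5,5)))
    f=lambda p:sum(np.abs(sil(n,p,views[n])-obs[n]).sum() for n in views)
    g=onz('top',ctr,50)
    R=[minimize(f,[g[0],g[1],a],method='Nelder-Mead',options=dict(initial_simplex=np.array([g[0],g[1],a])+np.array([[0,0,0],[15,0,0],[0,15,0],[0,0,.2]]))) for a in np.arange(-3,3.2,.4)]
    R.sort(key=lambda r:r.fun)
    for r in R[:5]:print(nm,r.x.round(2),round(r.fun,1),[int(o.sum()) for o in obs.values()])
E
```

```text
jred [ 560.5 -383.3   46.7] 0.08
jblue [ 507.7 -281.9   47. ] 0.22
jgreen [ 364.  -296.    46.9] 0.17
coaR [ 476.  -142.6  -17.8] 1.8
mt [666.7   3.8 203.2] 0.24
mo [ 661.6 -126.4  202.6] 0.23
red [ 466.4 -140.5    5. ]
green [443.7  68.1   5. ]
blue [432.3 173.1   5. ]
(298, 149) [668.5   3.9 200. ]
(338.5, 150) [ 663.1 -126.7  200. ]
(221, 148) [675.4 252.1 200. ]
(367, 151) [ 658.3 -218.4  200. ]
orange [ 5.0584e+02  3.5829e+02 -1.0000e-01] 148.2 [371, 326]
orange [ 5.0574e+02  3.5832e+02 -1.1000e-01] 148.2 [371, 326]
orange [ 5.0583e+02  3.5871e+02 -1.0000e-01] 148.2 [371, 326]
orange [ 5.0586e+02  3.5880e+02 -1.0000e-01] 148.4 [371, 326]
orange [ 5.0583e+02  3.5871e+02 -1.0000e-01] 148.4 [371, 326]
teal [ 3.7396e+02  3.2905e+02 -1.7000e-01] 90.3 [314]
teal [ 3.7388e+02  3.2911e+02 -1.6000e-01] 90.3 [314]
teal [ 3.7386e+02  3.2911e+02 -1.6000e-01] 90.7 [314]
teal [ 3.7374e+02  3.2891e+02 -1.6000e-01] 90.8 [314]
teal [ 3.7395e+02  3.2956e+02 -1.5000e-01] 91.1 [314]
```

Measured heights match the text: lids about 47 mm, rail about 203 mm. Turning the tool so its axes line up with world (tool x = −y, tool y = −x).

>>> send_rows --series '[[[0,0,0],[0,0,-0.148],85],[[0,0,0],[0,0,-0.148],85],[[0,0,0],[0,0,-0.148],85],[[0,0,0],[0,0,-0.148],85],[[0,0,0],[0,0,-0.148],85],[[0,0,0],[0,0,-0.148],85],[[0,0,0],[0,0,-0.148],85],[[0,0,0],[0,0,-0.148],85]]'

```text
clock: 0.9
position: [236.8, -578.0, 230.6]
ee_rot: [0.71, -0.704, -0.001, -0.0]
contact_force: [-0.4, 0.8, -0.0]
gripper_width: 85.2
grasp_force: 0.0
```

>>> send_rows --series '[[[-24,-40,0],[0,0,0],85],[[-24,-40,0],[0,0,0],85],[[-24,-40,0],[0,0,0],85],[[-24,-40,0],[0,0,0],85],[[-24,-40,0],[0,0,0],85],[[-24,-40,0],[0,0,0],85],[[-24,-40,0],[0,0,0],85],[[-24,-40,0],[0,0,0],85]]'

```text
clock: 1.7
position: [557.8, -384.3, 230.8]
ee_rot: [0.708, -0.706, -0.001, 0.0]
contact_force: [0.2, -0.4, 0.0]
gripper_width: 85.0
grasp_force: 0.0
```

>>> send_rows --series '[[[0,0,0],[0,0,0],85],[[0,0,0],[0,0,0],85]]'

```text
clock: 1.9
position: [557.1, -384.6, 230.1]
ee_rot: [0.709, -0.706, -0.001, 0.0]
contact_force: [-0.4, -0.8, 0.1]
gripper_width: 84.8
grasp_force: 0.0
```

```bash
cat >> h.py <<'E'
def pose():
    s=monitor.read_state();R=Ro.from_quat(s['ee_rot']).as_matrix();return s['position'],R,np.arctan2(R[1,0],R[0,0])
def go(x,y,z,phi=None):
    p,R,ph=pose();d=R.T@(np.array([x,y,z])-p);print('at',p.round(1),'phi',ph.round(3),'tilt',R[2].round(3),'tool shift',d.round(1),'turnz',None if phi is None else round(ph-phi,3))
E
python3 - <<'E'
from h import *
import json
go(560.5,-383.3,100,-np.pi/2)
for n in C:
    im=get_image(n);cv2.imwrite(f'pics/{n}1.png',im[:,:,::-1])
    for c in('red','blue','green'):print(n,c,[(tuple(map(float,b[0])),b[1]) for b in blobs(mask(im,c))])
E
```

```text
at [ 557.1 -384.6  230.1] phi -1.567 tilt [-0.001  0.002 -1.   ] tool shift [ -1.2  -3.7 130.1] turnz 0.004
side red [((313.0, 256.8), 375), ((366.1, 297.2), 123), ((333.6, 319.4), 177), ((399.5, 346.3), 202), ((344.4, 350.2), 208)]
side blue [((281.2, 201.9), 224), ((42.2, 220.6), 316), ((338.4, 276.5), 96)]
side green [((290.7, 218.5), 288), ((296.8, 292.6), 114)]
top red [((458.5, 182.0), 105), ((409.4, 189.4), 83), ((334.5, 215.7), 110), ((421.9, 222.8), 101), ((450.2, 223.7), 109)]
top blue [((182.2, 145.3), 56), ((254.7, 228.9), 412)]
top green [((283.7, 225.3), 410), ((387.3, 245.1), 108)]
```

>>> send_rows --series '[[[-1,-4,40],[0,0,0],85],[[0,0,40],[0,0,0],85],[[0,0,40],[0,0,0],85],[[0,0,40],[0,0,0],85],[[0,0,30],[0,0,0],85],[[0,0,18],[0,0,0],85],[[0,0,10],[0,0,0],85],[[0,0,0],[0,0,0],85]]'

```text
clock: 2.8
position: [558.9, -385.2, 12.2]
ee_rot: [0.707, -0.707, -0.001, 0.0]
contact_force: [0.3, 0.9, 1.1]
gripper_width: 84.9
grasp_force: 0.0
```

>>> send_rows --series '[[[0,0,0],[0,0,0],45],[[0,0,0],[0,0,0],45],[[0,0,0],[0,0,0],45],[[0,0,0],[0,0,0],45],[[0,0,0],[0,0,0],45],[[0,0,0],[0,0,0],45]]'

```text
clock: 3.4
position: [561.7, -385.4, 15.5]
ee_rot: [0.708, -0.706, 0.002, -0.0]
contact_force: [-0.7, -0.2, 6.1]
gripper_width: 54.1
grasp_force: 63.6
```

View pics/side1.png

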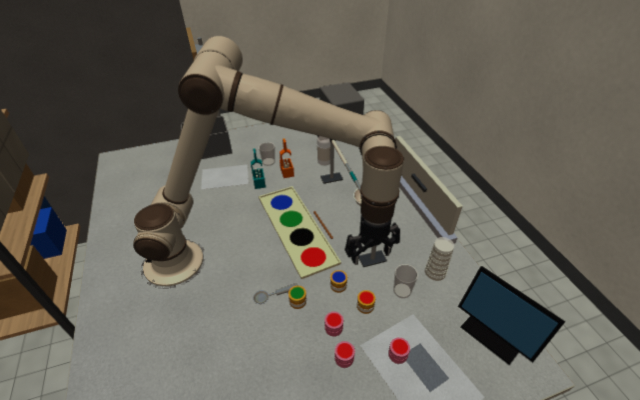

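```bash
python3 - <<'E'
from h import *
print(monitor.read_state()['gripper_width'],monitor.read_state()['grasp_force']);go(466.4,-140.5,120,-np.pi/2)
I={n:cv2.imread(f'pics/{n}1.png')[:,:,::-1].copy() for n in C}
for c,b in[('red',(313,256.8)),('green',(290.7,218.5)),('blue',(281.2,201.9))]:print(c,onz('side',b,5).round(1))
E
```

```text
54.097602530925066 63.61849358305335
at [ 561.7 -385.4   15.5] phi -1.568 tilt [ 0.002 -0.003 -1.   ] tool shift [-244.9   94.4 -105.2] turnz 0.002
red [ 464.6 -144.6    5. ]
green [441.8  64.7   5. ]
blue [430.9 169.2   5. ]
```

The side view shows only red, blue and green gold-lidded jars, plus three pink ones, so no black jar is visible. The teal caddy is at (258,172) and the orange one at (287,160). The red jar is gripped, so I'll carry it to the red coaster.

>>> send_rows --series '[[[0,0,-35],[0,0,0],45],[[0,0,-45],[0,0,0],45],[[-20,8,-25],[0,0,0],45],[[-43,17,0],[0,0,0],45],[[-43,17,0],[0,0,0],45],[[-43,17,0],[0,0,0],45],[[-43,17,0],[0,0,0],45],[[-43,17,0],[0,0,0],45]]'

```text
clock: 4.2
position: [465.8, -148.2, 118.2]
ee_rot: [0.708, -0.707, -0.0, -0.0]
contact_force: [0.2, 1.1, -1.7]
gripper_width: 54.1
grasp_force: 63.8
```

>>> send_rows --series '[[[-8,3,30],[0,0,0],45],[[0,0,30],[0,0,0],45],[[0,0,0],[0,0,0],45]]'

```text
clock: 4.5
position: [460.6, -141.1, 55.4]
ee_rot: [0.708, -0.706, -0.003, 0.003]
contact_force: [-0.7, 0.8, -1.5]
gripper_width: 54.0
grasp_force: 63.9
```

```bash
python3 - <<'E'
from h import *
s=monitor.read_state();print(s['gripper_width'],s['contact_force']);go(465.5,-142,20.5,-np.pi/2)
for n in C:
    im=get_image(n);cv2.imwrite(f'pics/{n}2.png',im[:,:,::-1])
    for c in('red','blue','green'):print(n,c,[(tuple(map(float,b[0])),b[1]) for b in blobs(mask(im,c))])
E
```

```text
53.971754533823145 [-0.67819873  0.81116595 -1.52929448]
at [ 460.6 -141.1   55.4] phi -1.569 tilt [-0.001  0.008 -1.   ] tool shift [ 1.  -5.1 34.9] turnz 0.002
side red [((310.5, 240.1), 87), ((313.5, 258.6), 283), ((333.6, 319.5), 178), ((399.5, 346.3), 202), ((344.3, 350.3), 210)]
side blue [((323.8, 123.9), 29), ((281.2, 201.8), 226), ((42.2, 220.6), 316), ((338.4, 276.5), 96)]
side green [((289.7, 218.5), 260), ((296.8, 292.6), 114)]
top red [((458.5, 182.0), 105), ((334.9, 224.0), 54), ((421.9, 222.8), 101), ((450.2, 223.7), 109), ((349.2, 224.0), 22)]
top blue [((182.2, 145.3), 56), ((381.5, 204.3), 83), ((254.6, 228.9), 411)]
top green [((387.3, 245.1), 108)]
```

>>> send_rows --series '[[[1,-5,15],[0,0,0],45],[[0,0,13],[0,0,0],45],[[0,0,6],[0,0,0],45],[[0,0,0],[0,0,0],45],[[0,0,0],[0,0,0],85],[[0,0,0],[0,0,0],85],[[0,0,0],[0,0,0],85],[[0,0,0],[0,0,0],85]]'

```text
clock: 5.4
position: [469.4, -142.9, 24.8]
ee_rot: [0.708, -0.706, 0.0, -0.0]
contact_force: [0.2, -0.0, -0.1]
gripper_width: 85.0
grasp_force: 0.0
```

>>> send_rows --series '[[[0,0,-20],[0,0,0],85],[[0,0,-40],[0,0,0],85],[[10,0,-35],[0,0,0],85],[[40,-10,0],[0,0,0],85],[[45,-15,0],[0,0,0],85],[[40,-15,0],[0,0,0],85],[[0,0,0],[0,0,0],85]]'

```text
clock: 6.1
position: [510.9, -281.8, 119.3]
ee_rot: [-0.706, 0.708, -0.001, 0.0]
contact_force: [-0.1, -0.2, 0.8]
gripper_width: 85.4
grasp_force: 0.0
```

```bash
python3 - <<'E'
from h import *
s=monitor.read_state();print(s['gripper_width'],s['contact_force']);go(507.7,-281.9,16,-np.pi/2)
for n in C:
    im=get_image(n);cv2.imwrite(f'pics/{n}3.png',im[:,:,::-1])
    for c in('red','blue','green'):print(n,c,[(tuple(map(float,b[0])),b[1]) for b in blobs(mask(im,c))])
E
```

```text
85.35526194348904 [-0.12120057 -0.19440374  0.84919777]
at [ 510.9 -281.8  119.3] phi -1.573 tilt [ 0.001 -0.002 -1.   ] tool shift [ -0.    3.4 103.3] turnz -0.002
side red [((312.7, 246.9), 71), ((309.8, 260.5), 146), ((333.6, 319.4), 176), ((399.5, 346.3), 202), ((344.4, 350.3), 209)]
side blue [((323.9, 123.9), 30), ((281.3, 201.9), 223), ((42.2, 220.6), 316), ((338.4, 276.5), 96)]
side green [((290.8, 218.4), 289), ((296.8, 292.6), 114)]
top red [((458.5, 182.0), 105), ((351.4, 219.0), 16), ((421.9, 222.8), 102), ((450.2, 223.7), 109)]
top blue [((182.2, 145.3), 56), ((380.2, 204.5), 58), ((254.7, 228.9), 412)]
top green [((283.7, 225.3), 411), ((387.3, 245.1), 108)]
```

>>> send_rows --series '[[[0,3,40],[0,0,0],85],[[0,0,40],[0,0,0],85],[[0,0,20],[0,0,0],85],[[0,0,3],[0,0,0],85],[[0,0,0],[0,0,0],45],[[0,0,0],[0,0,0],45],[[0,0,0],[0,0,0],45],[[0,0,0],[0,0,0],45]]'

```text
clock: 7.0
position: [507.9, -277.8, 18.5]
ee_rot: [0.708, -0.706, 0.002, -0.001]
contact_force: [-0.3, 3.4, 6.3]
gripper_width: 54.2
grasp_force: 63.6
```

>>> send_rows --series '[[[0,0,0],[0,0,0],45],[[0,0,0],[0,0,0],45],[[0,0,-35],[0,0,0],45],[[0,0,-45],[0,0,0],45],[[-23,4,-25],[0,0,0],45],[[-43,7,0],[0,0,0],45],[[-43,7,0],[0,0,0],45],[[-43,7,0],[0,0,0],45]]'

```text
clock: 7.8
position: [480.0, -124.6, 121.6]
ee_rot: [0.707, -0.707, -0.0, -0.0]
contact_force: [0.3, -0.1, -2.3]
gripper_width: 54.0
grasp_force: 64.2
```

>>> send_rows --series '[[[-43,7,0],[0,0,0],45],[[-43,7,0],[0,0,0],45],[[-43,7,0],[0,0,0],45],[[-43,7,0],[0,0,0],45],[[-43,7,0],[0,0,0],45],[[-43,7,0],[0,0,0],45],[[-43,7,30],[0,0,0],45],[[0,0,30],[0,0,0],45]]'

```text
clock: 8.6
position: [432.9, 177.9, 63.9]
ee_rot: [0.71, -0.704, 0.0, -0.004]
contact_force: [0.1, -0.1, -3.9]
gripper_width: 54.5
grasp_force: 64.3
```

>>> send_rows --series '[[[0,0,0],[0,0,0],45],[[0,0,0],[0,0,0],45]]'

```text
clock: 8.8
position: [431.5, 172.2, 63.1]
ee_rot: [0.708, -0.706, 0.0, 0.001]
contact_force: [0.0, -0.8, -2.5]
gripper_width: 54.3
grasp_force: 64.3
```

```bash
python3 - <<'E'
from h import *
s=monitor.read_state();print(s['gripper_width'],s['contact_force']);go(431.6,171,21,-np.pi/2)
for n in C:
    im=get_image(n);cv2.imwrite(f'pics/{n}4.png',im[:,:,::-1])
    for c in('red','blue','green'):print(n,c,[(tuple(map(float,b[0])),b[1]) for b in blobs(mask(im,c))])
E
```

```text
54.30420521038915 [ 0.00732789 -0.77105174 -2.47662821]
at [431.5 172.2  63.1] phi -1.569 tilt [ 0.001  0.001 -1.   ] tool shift [ 1.1 -0.1 42.1] turnz 0.002
side red [((313.6, 247.0), 83), ((312.2, 259.7), 180), ((333.6, 319.4), 177), ((399.5, 346.3), 202), ((344.4, 350.3), 209), ((394.9, 357.2), 15)]
side blue [((323.8, 123.9), 29), ((279.4, 185.7), 47), ((281.3, 202.9), 184), ((42.2, 220.5), 315)]
side green [((290.7, 218.5), 288), ((296.8, 292.6), 114)]
top red [((458.5, 182.0), 106), ((340.2, 222.0), 162), ((341.8, 215.4), 86), ((421.9, 222.8), 101), ((450.2, 223.7), 109)]
top blue [((182.2, 145.3), 56), ((260.1, 231.0), 126), ((254.9, 227.9), 15)]
top green [((283.7, 225.3), 410), ((387.3, 245.1), 108)]
```

>>> send_rows --series '[[[1,0,20],[0,0,0],45],[[0,0,15],[0,0,0],45],[[0,0,5],[0,0,0],45],[[0,0,0],[0,0,0],45],[[0,0,0],[0,0,0],85],[[0,0,0],[0,0,0],85],[[0,0,0],[0,0,0],85],[[0,0,0],[0,0,0],85]]'

```text
clock: 9.7
position: [432.1, 171.9, 23.4]
ee_rot: [0.708, -0.706, 0.0, -0.001]
contact_force: [0.4, 0.4, 0.4]
gripper_width: 84.7
grasp_force: 0.0
```

>>> send_rows --series '[[[0,0,-25],[0,0,0],85],[[0,0,-45],[0,0,0],85],[[26,8,-30],[0,0,0],85],[[44,6,0],[0,0,0],85],[[44,6,0],[0,0,0],85],[[44,6,0],[0,0,0],85],[[44,6,0],[0,0,0],85],[[44,6,0],[0,0,0],85]]'

```text
clock: 10.5
position: [393.8, -75.9, 123.3]
ee_rot: [0.708, -0.706, 0.0, -0.0]
contact_force: [0.5, -0.8, 0.5]
gripper_width: 85.2
grasp_force: 0.0
```

>>> send_rows --series '[[[44,6,0],[0,0,0],85],[[44,6,0],[0,0,0],85],[[44,6,0],[0,0,0],85],[[44,6,0],[0,0,0],85],[[44,6,0],[0,0,0],85],[[0,0,0],[0,0,0],85],[[0,0,0],[0,0,0],85]]'

```text
clock: 11.2
position: [364.1, -295.2, 122.7]
ee_rot: [-0.707, 0.707, 0.0, -0.0]
contact_force: [0.2, -0.3, 0.2]
gripper_width: 84.6
grasp_force: 0.0
```

```bash
python3 - <<'E'
from h import *
s=monitor.read_state();print(s['gripper_width'],s['contact_force']);go(364,-296,18,-np.pi/2)
for n in C:
    im=get_image(n);cv2.imwrite(f'pics/{n}5.png',im[:,:,::-1])
    for c in('red','blue','green'):print(n,c,[(tuple(map(float,b[0])),b[1]) for b in blobs(mask(im,c))])
E
```

```text
84.58773843073529 [ 0.19738557 -0.31478505  0.19440901]
at [ 364.1 -295.2  122.7] phi -1.572 tilt [-0.     0.001 -1.   ] tool shift [  0.9   0.  104.7] turnz -0.001
side red [((313.8, 245.6), 46), ((320.7, 259.6), 70), ((333.6, 319.5), 178), ((399.5, 346.3), 202), ((344.4, 350.3), 209)]
side blue [((323.8, 123.9), 29), ((42.3, 220.5), 314)]
side green [((296.8, 292.6), 114)]
top red [((458.5, 182.0), 106), ((423.6, 219.2), 19), ((450.2, 223.7), 108)]
top blue [((182.2, 145.3), 56), ((255.9, 231.6), 136), ((253.6, 227.4), 84)]
top green [((283.7, 225.3), 410), ((385.5, 247.8), 39)]
```

>>> send_rows --series '[[[1,0,40],[0,0,0],85],[[0,0,40],[0,0,0],85],[[0,0,20],[0,0,0],85],[[0,0,4],[0,0,0],85],[[0,0,0],[0,0,0],45],[[0,0,0],[0,0,0],45],[[0,0,0],[0,0,0],45],[[0,0,0],[0,0,0],45]]'

```text
clock: 12.1
position: [365.8, -295.5, 20.7]
ee_rot: [0.708, -0.706, 0.001, -0.001]
contact_force: [-0.1, 3.6, 6.1]
gripper_width: 54.2
grasp_force: 62.9
```

>>> send_rows --series '[[[0,0,0],[0,0,0],45],[[0,0,0],[0,0,0],45],[[0,0,-35],[0,0,0],45],[[0,0,-45],[0,0,0],45],[[-22,-9,-25],[0,0,0],45],[[-44,-9,0],[0,0,0],45],[[-44,-9,0],[0,0,0],45],[[-44,-9,0],[0,0,0],45]]'

```text
clock: 12.9
position: [400.5, -139.9, 124.9]
ee_rot: [0.707, -0.707, 0.001, -0.001]
contact_force: [0.8, 0.1, -1.7]
gripper_width: 53.8
grasp_force: 64.4
```

>>> send_rows --series '[[[-44,-9,0],[0,0,0],45],[[-44,-9,0],[0,0,0],45],[[-44,-9,0],[0,0,0],45],[[-44,-9,0],[0,0,0],45],[[-32,-7,30],[0,0,0],45],[[0,0,30],[0,0,0],45],[[0,0,0],[0,0,0],45],[[0,0,0],[0,0,0],45]]'

```text
clock: 13.7
position: [442.9, 66.5, 64.4]
ee_rot: [0.708, -0.706, 0.0, 0.0]
contact_force: [0.8, -0.9, -1.9]
gripper_width: 54.0
grasp_force: 64.4
```

```bash
python3 - <<'E'
from h import *
s=monitor.read_state();print(s['gripper_width'],s['contact_force']);go(442.7,66.5,23,-np.pi/2)
E
```

```text
53.961492903759485 [ 0.8265962  -0.94355209 -1.85243326]
at [442.9  66.5  64.4] phi -1.569 tilt [ 0.  0. -1.] tool shift [-0.1  0.1 41.4] turnz 0.002
```

>>> send_rows --series '[[[0,0,20],[0,0,0],45],[[0,0,14],[0,0,0],45],[[0,0,5],[0,0,0],45],[[0,0,0],[0,0,0],45],[[0,0,0],[0,0,0],85],[[0,0,0],[0,0,0],85],[[0,0,0],[0,0,0],85],[[0,0,0],[0,0,0],85]]'

```text
clock: 14.5
position: [443.4, 66.9, 25.4]
ee_rot: [0.708, -0.706, 0.0, -0.001]
contact_force: [-0.5, -1.1, -0.0]
gripper_width: 84.7
grasp_force: 0.0
```

>>> send_rows --series '[[[0,0,-25],[0,0,0],85],[[0,0,-45],[0,0,0],85],[[0,0,-40],[0,0,0],85],[[30,-10,-30],[0,0,0],85],[[45,-15,0],[0,0,0],85],[[45,-15,0],[0,0,0],85],[[45,-15,0],[0,0,0],85],[[45,-15,0],[0,0,0],85]]'

```text
clock: 15.3
position: [513.8, -144.9, 165.3]
ee_rot: [0.708, -0.706, 0.0, -0.0]
contact_force: [0.8, 0.4, -0.1]
gripper_width: 85.3
grasp_force: 0.0
```

>>> send_rows --series '[[[45,-15,0],[0,0,0],85],[[45,-15,0],[0,0,0],85],[[45,-15,0],[0,0,0],85],[[45,-15,0],[0,0,0],85],[[45,-15,0],[0,0,0],85],[[0,0,0],[0,0,0],85],[[0,0,0],[0,0,0],85]]'

```text
clock: 16.0
position: [588.3, -368.8, 163.6]
ee_rot: [-0.707, 0.707, 0.001, -0.0]
contact_force: [0.5, 0.1, -0.0]
gripper_width: 84.9
grasp_force: 0.0
```

```bash
python3 - <<'E'
from h import *
s=monitor.read_state();print(s['gripper_width'],s['position'])
I={}
for n in C:
    im=I[n]=get_image(n);cv2.imwrite(f'pics/{n}6.png',im[:,:,::-1])
    for c in('red','blue','green','orange','teal'):print(n,c,[(tuple(map(float,b[0])),b[1],b[2]) for b in blobs(mask(im,c))])
k=lambda n,x,y,w,h,W,H:cv2.resize(I[n][y:y+h,x:x+w],(W,H),interpolation=cv2.INTER_CUBIC)
a=np.hstack([k('side',240,125,75,75,400,290),k('top',165,185,75,75,400,290)])
b=np.hstack([k('side',255,180,90,100,400,290),k('top',225,190,145,70,400,290)])
cv2.imwrite('pics/crop6.png',np.vstack([a,b])[:,:,::-1])
E
```

```text
84.91320478064927 [ 588.28942935 -368.8051645   163.56333985]
side red [((313.6, 247.0), 83, (308, 243, 12, 9)), ((312.3, 259.7), 179, (301, 250, 25, 17)), ((333.6, 319.4), 177, (326, 313, 16, 14)), ((399.5, 346.3), 202, (392, 339, 16, 16)), ((344.4, 350.3), 211, (336, 343, 17, 16))]
side blue [((280.5, 193.4), 48, (276, 191, 10, 6)), ((275.1, 204.5), 46, (271, 199, 12, 10)), ((289.8, 200.9), 19, (288, 198, 4, 7)), ((42.2, 220.6), 316, (33, 207, 19, 28))]
side green [((290.3, 209.1), 57, (286, 206, 10, 7)), ((290.7, 220.7), 130, (280, 213, 23, 14))]
side orange [((285.3, 160.2), 113, (280, 148, 13, 23)), ((365.4, 198.4), 28, (363, 195, 6, 9)), ((312.8, 247.9), 65, (306, 242, 16, 13))]
side teal [((255.9, 161.2), 38, (251, 158, 11, 7)), ((258.6, 176.4), 54, (253, 169, 11, 14)), ((352.7, 175.8), 29, (350, 172, 7, 9))]
top red [((458.5, 181.9), 106, (453, 177, 12, 11)), ((421.9, 222.8), 102, (417, 217, 11, 12)), ((450.2, 223.7), 109, (445, 218, 12, 12))]
top blue [((182.2, 145.3), 56, (178, 142, 9, 8)), ((248.1, 233.3), 58, (244, 219, 11, 22)), ((260.0, 220.6), 28, (252, 218, 13, 8)), ((253.6, 227.4), 84, (249, 223, 10, 10))]
top green [((287.2, 221.1), 86, (273, 214, 23, 17)), ((283.0, 223.0), 95, (277, 218, 12, 11))]
top orange [((338.5, 150.0), 42, (332, 149, 14, 3)), ((199.5, 207.5), 232, (185, 200, 27, 16))]
top teal [((298.0, 149.0), 45, (291, 148, 15, 3)), ((207.3, 245.1), 264, (193, 238, 27, 15))]
```

View pics/crop6.png

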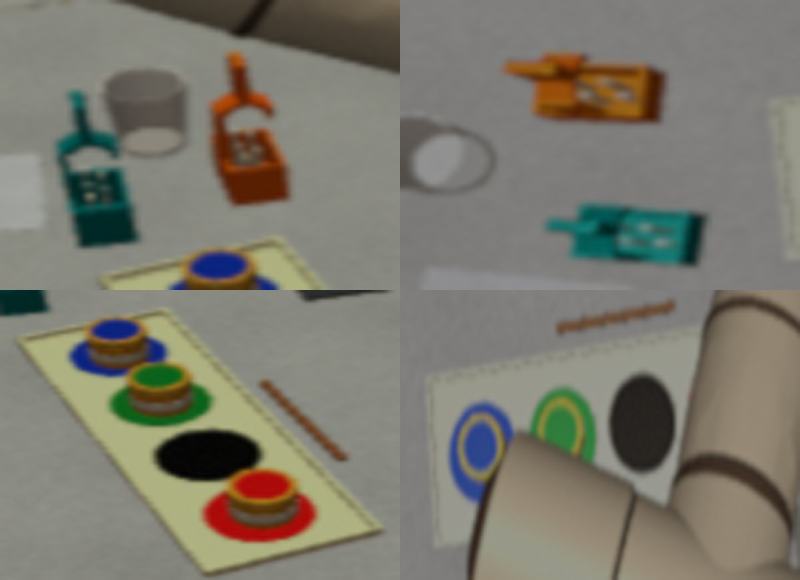

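Crop: all three jars stand upright inside their own coasters and the black coaster is empty. Both caddies have the neck on the left (−x) and the tab on top. Next, a refined caddy fit using both views.

```bash
cat >> h.py <<'E'
def prism(poly,y0,y1): return np.array([[x,y,z] for x,z in poly for y in(y0,y1)],float)
PARTS2=[PARTS[0],box(-30,-24,-12,12,20,104),prism([(-30,98),(-30,104),(0,127),(0,117)],-12,12),prism([(23,98),(16,98),(0,117),(0,127),(23,106)],-12,12),PARTS[4]]
def fitcad(I,nm,views,g,free=3,parts=PARTS2):
    obs={}
    for n,(x,y,w,h) in views.items():
        hs=cv2.cvtColor(I[n][y:y+h,x:x+w],cv2.COLOR_RGB2HSV).astype(int);lo,hi=(3,22) if nm=='orange' else (78,100)
        m=((hs[...,1]>90)&(hs[...,0]>=lo)&(hs[...,0]<=hi)&(hs[...,2]>25)).astype(np.uint8)
        obs[n]=cv2.GaussianBlur(cv2.morphologyEx(m,cv2.MORPH_CLOSE,np.ones((3,3)))*1.,(0,0),.7)
    f=lambda p:sum((np.abs(cv2.GaussianBlur(sil(n,p,views[n],parts=parts),(0,0),.7)-obs[n])**2).sum() for n in views)
    g=np.array(g,float);st=np.diag([8,8,.15,8][:len(g)]);best=None
    for s in(1,-1):
        r=minimize(f,g,method='Nelder-Mead',options=dict(initial_simplex=np.vstack([g,g+s*st]),xatol=.05,fatol=.01))
        if best is None or r.fun<best.fun:best=r
    return best
E
python3 - <<'E'
from h import *
I={n:cv2.imread(f'pics/{n}6.png')[:,:,::-1].copy() for n in C}
print(tri((185.6,202.6),(284.4,139.2)),tri((193.5,243.1),(254.1,149.6)))
for nm,v,g in[('orange',{'top':(175,190,45,35),'side':(270,133,35,50)},[505,357,-.1]),('teal',{'top':(180,228,50,32),'side':(242,144,32,48)},[374,329,-.15])]:
    for vv in(v,{'top':v['top']},{'side':v['side']}):
        r=fitcad(I,nm,vv,g);print(nm,list(vv),r.x.round(2),round(r.fun,1))
    p=fitcad(I,nm,v,g).x
    for n in v:
        x,y,w,h=v[n];im=cv2.resize(I[n][y:y+h,x:x+w],None,fx=8,fy=8)
        for q in cad_mask(n,p,parts=PARTS2):
            hl=cv2.convexHull(((q+.5-[x,y])*8).astype(np.int32));cv2.polylines(im,[hl],True,(255,0,255),1)
        cv2.imwrite(f'pics/o_{nm}_{n}.png',im[:,:,::-1])
a=[cv2.resize(cv2.imread(f'pics/o_{m}_{n}.png'),(400,290)) for m in('orange','teal') for n in('top','side')]
cv2.imwrite('pics/ov.png',np.vstack([np.hstack(a[:2]),np.hstack(a[2:])]))
E
```

```text
(array([506.76466963, 370.78425962, 162.60333106]), np.float64(0.6941887115102077)) (array([374.30566323, 340.08442421, 161.5080249 ]), np.float64(0.16401134145698393))
orange ['top', 'side'] [ 5.0695e+02  3.5980e+02 -1.0000e-01] 24.6
orange ['top'] [ 5.0734e+02  3.6058e+02 -9.0000e-02] 12.9
orange ['side'] [ 5.0643e+02  3.5809e+02 -1.1000e-01] 10.4
teal ['top', 'side'] [ 3.7487e+02  3.2873e+02 -1.2000e-01] 68.8
teal ['top'] [ 3.7613e+02  3.2965e+02 -1.5000e-01] 32.6
teal ['side'] [ 3.7363e+02  3.2756e+02 -1.0000e-01] 33.2
```

View pics/ov.png

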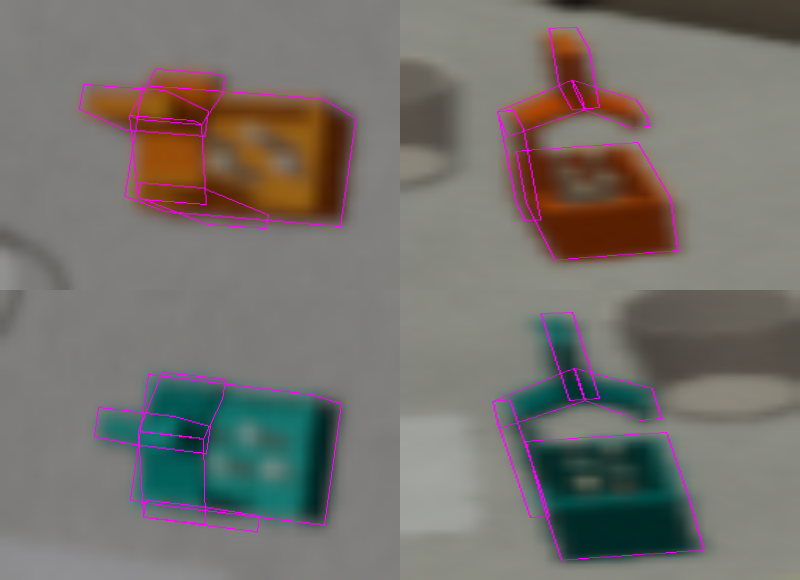

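The overlay fits well in both views: orange caddy at (507, 359.5), yaw −0.10, and teal at (375, 329), yaw −0.12. Moving above the orange tab.

>>> send_rows --series '[[[0,0,-45],[0,0,0],85],[[-30,5,-45],[0,0,0],85],[[-45,5,0],[0,0,0.05],85],[[-45,5,0],[0,0,0.05],85],[[-45,5,0],[0,0,0],85],[[-45,5,0],[0,0,0],85],[[-45,5,0],[0,0,0],85],[[-45,5,0],[0,0,0],85]]'

```text
clock: 16.9
position: [572.8, -66.0, 252.4]
ee_rot: [-0.672, 0.74, -0.0, 0.001]
contact_force: [-0.0, -0.1, -0.2]
gripper_width: 84.8
grasp_force: 0.0
```

>>> send_rows --series '[[[-45,5,0],[0,0,0],85],[[-45,5,0],[0,0,0],85],[[-45,5,0],[0,0,0],85],[[-45,5,0],[0,0,0],85],[[-45,5,0],[0,0,0],85],[[-45,5,0],[0,0,0],85],[[-45,5,0],[0,0,0],85],[[-45,5,0],[0,0,0],85]]'

```text
clock: 17.7
position: [567.5, 295.7, 252.4]
ee_rot: [-0.673, 0.74, 0.0, 0.001]
contact_force: [0.2, -0.1, 0.1]
gripper_width: 85.3
grasp_force: 0.0
```

>>> send_rows --series '[[[0,0,0],[0,0,0],85],[[0,0,0],[0,0,0],85]]'

```text
clock: 17.9
position: [567.8, 294.9, 251.6]
ee_rot: [-0.673, 0.74, 0.0, -0.0]
contact_force: [0.1, -0.2, -0.1]
gripper_width: 85.5
grasp_force: 0.0
```

```bash
python3 - <<'E'
from h import *
go(507,359.5,130,-np.pi/2-.1)
E
```

```text
at [567.8 294.9 251.6] phi -1.665 tilt [ 0.  0. -1.] tool shift [-58.6  66.5 121.6] turnz 0.006
```

>>> send_rows --series '[[[-30,33,0],[0,0,0],85],[[-29,33,0],[0,0,0],85],[[0,0,0],[0,0,0],85],[[0,0,40],[0,0,0],85],[[0,0,40],[0,0,0],85],[[0,0,25],[0,0,0],85],[[0,0,17],[0,0,0],85],[[0,0,0],[0,0,0],85]]'

```text
clock: 18.7
position: [508.1, 355.7, 127.1]
ee_rot: [-0.671, 0.741, -0.0, -0.003]
contact_force: [-0.4, -0.2, 0.5]
gripper_width: 85.2
grasp_force: 0.0
```

>>> send_rows --series '[[[0,0,0],[0,0,0],40],[[0,0,0],[0,0,0],25],[[0,0,0],[0,0,0],15],[[0,0,0],[0,0,0],5],[[0,0,0],[0,0,0],2],[[0,0,0],[0,0,0],2],[[0,0,0],[0,0,0],2],[[0,0,0],[0,0,0],2]]'

```text
clock: 19.5
position: [509.6, 358.5, 129.7]
ee_rot: [-0.672, 0.741, 0.0, 0.0]
contact_force: [-0.7, -0.1, 2.1]
gripper_width: 9.3
grasp_force: 62.2
```

```bash
python3 - <<'E'
from h import *
go(507,359.5,260,-np.pi/2-.037)
s=monitor.read_state();print(s['gripper_width'],s['grasp_force'],s['contact_force'])
I={n:get_image(n) for n in C}
for n in C:cv2.imwrite(f'pics/{n}7.png',I[n][:,:,::-1])
a=[cv2.resize(I['side'][120:195,250:330],(400,375)),cv2.resize(I['top'][180:255,165:245],(400,375))]
cv2.imwrite('pics/c7.png',np.hstack(a)[:,:,::-1])
E
```

```text
at [509.6 358.5 129.7] phi -1.669 tilt [-0. -0. -1.] tool shift [  -0.8    2.6 -130.3] turnz -0.061
9.317058650788201 62.23428726196289 [-0.72856255 -0.1492229   2.1048028 ]
```

View pics/c7.png

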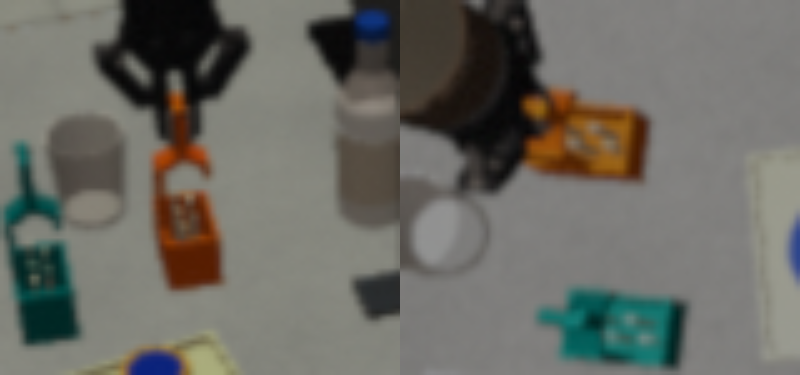

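The orange tab is gripped (9.3 mm opening, 62 N) and the caddy is upright between the fingers at (175,110) in the crop. Lifting, squaring to the rail, and moving to the rail's −x side.

>>> send_rows --series '[[[0,0,-20],[0,0,0],2],[[0,0,-30],[0,0,0],2],[[0,0,-30],[0,0,0],2],[[0,0,-30],[0,0,-0.03],2],[[0,0,-14],[0,0,-0.03],2],[[0,0,0],[0,0,0],2]]'

```text
clock: 20.2
position: [510.2, 358.8, 255.5]
ee_rot: [-0.694, 0.72, 0.0, 0.002]
contact_force: [0.3, 0.7, -2.1]
gripper_width: 9.4
grasp_force: 62.0
```

```bash
python3 - <<'E'
from h import *
go(615,147,251,-np.pi/2-.038)
t=cv2.imread('pics/top6.png')
g=cv2.cvtColor(t,cv2.COLOR_BGR2GRAY).astype(float)
# rail centroid row per column from local brightness; z=200 points
I=t.astype(float)
for x in range(232,362,8):
    col=I[141:158,x];bg=np.median(col,axis=0);w=np.abs(col-bg).sum(1);w[w<25]=0
    r=(w*np.arange(141,158)).sum()/max(w.sum(),1);P=onz('top',(x,r),200);print(x,round(r,2),P[:2].round(1),t[int(round(r)),x].tolist())
E
```

```text
at [510.2 358.8 255.5] phi -1.609 tilt [-0.003 -0.003 -1.   ] tool shift [ 207.7 -112.7    4.2] turnz 0.0
232 153.35 [657.  216.2] [56, 53, 52]
240 153.45 [656.3 190.5] [60, 57, 56]
248 147.09 [677.3 165.2] [140, 149, 151]
256 147.84 [674.4 139.3] [135, 149, 150]
264 148.22 [672.7 113.5] [142, 149, 151]
272 147.56 [674.5  87.7] [143, 148, 149]
280 145.91 [679.7  61.9] [121, 139, 146]
288 146.19 [678.4  36.1] [142, 149, 148]
296 147.5 [673.6  10.3] [101, 107, 26]
304 149.29 [667.2 -15.5] [104, 109, 17]
312 149.97 [664.5 -41.3] [99, 103, 102]
320 149.21 [666.7 -67.1] [108, 107, 104]
328 149.85 [664.2 -92.9] [102, 104, 102]
336 149.9 [ 663.6 -118.7] [19, 90, 152]
344 150.15 [ 662.3 -144.4] [14, 89, 152]
352 150.14 [ 662.  -170.2] [109, 107, 105]
360 146.18 [ 674.8 -196.4] [90, 106, 117]
```

>>> send_rows --series '[[[30,-15,0],[0,0,0],2],[[40,-22,1],[0,0,0],2],[[40,-22,1],[0,0,0],2],[[40,-22,1],[0,0,0],2],[[38,-20,1],[0,0,0],2],[[20,-12,0],[0,0,0],2],[[0,0,0],[0,0,0],2],[[0,0,0],[0,0,0],2]]'

```text
clock: 21.0
position: [613.9, 145.4, 247.3]
ee_rot: [-0.693, 0.721, 0.001, -0.002]
contact_force: [-0.6, -0.0, -2.0]
gripper_width: 9.2
grasp_force: 62.0
```

```bash
cat >> h.py <<'E'
def rx(y): return 667.6+.039*(y-4)
E
python3 - <<'E'
from h import *
go(rx(147),147,249,-np.pi/2-.039)
I={n:get_image(n) for n in C}
for n in C:cv2.imwrite(f'pics/{n}8.png',I[n][:,:,::-1])
a=[cv2.resize(I['side'][110:220,280:390],(400,400)),cv2.resize(I['top'][120:220,210:310],(400,400))]
cv2.imwrite('pics/c8.png',np.hstack(a)[:,:,::-1])
E
```

```text
at [613.9 145.4 247.3] phi -1.611 tilt [ 0.001  0.003 -1.   ] tool shift [ -3.9 -59.2  -1.9] turnz -0.001
```

View pics/c8.png

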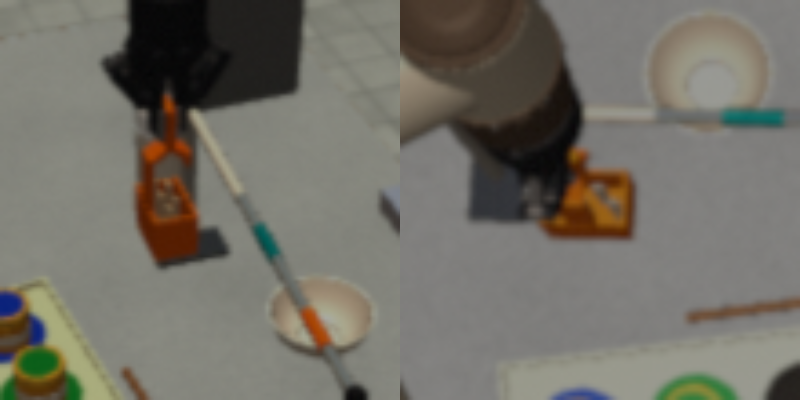

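The caddy hangs square at the −x side of the rail's white section. Side crop: hook near (165,150), white rail at (215,150). Moving over the rail, then lowering.

>>> send_rows --series '[[[0,-15,-2],[0,0,0],2],[[0,-20,0],[0,0,0],2],[[0,-15,0],[0,0,0],2],[[0,-9,0],[0,0,0],2],[[0,0,0],[0,0,0],2],[[0,0,0],[0,0,0],2]]'

```text
clock: 21.7
position: [672.8, 144.5, 251.0]
ee_rot: [-0.694, 0.72, 0.0, -0.0]
contact_force: [0.1, 0.5, -1.5]
gripper_width: 9.2
grasp_force: 61.9
```

>>> send_rows --series '[[[0,0,10],[0,0,0],2],[[0,0,8],[0,0,0],2],[[0,0,4],[0,0,0],2],[[0,0,3],[0,0,0],2],[[0,0,0],[0,0,0],2],[[0,0,0],[0,0,0],2]]'

```text
clock: 22.3
position: [673.6, 143.8, 226.6]
ee_rot: [-0.694, 0.72, -0.0, 0.0]
contact_force: [0.8, 1.6, -0.4]
gripper_width: 9.3
grasp_force: 61.9
```

```bash
python3 - <<'E'
from h import *
s=monitor.read_state();print(s['contact_force'],s['gripper_width'])
go(rx(145),145,219,-np.pi/2-.039)
E
```

```text
[ 0.76226315  1.57468452 -0.42932307] 9.324677261214765
at [673.6 143.8 226.6] phi -1.609 tilt [-0. -0. -1.] tool shift [-1.1  0.6  7.6] turnz 0.001
```

>>> send_rows --series '[[[0,0,3],[0,0,0],2],[[0,0,0],[0,0,0],2]]'

```text
clock: 22.5
position: [673.4, 143.9, 223.1]
ee_rot: [-0.693, 0.72, 0.0, -0.0]
contact_force: [-0.1, 0.4, -1.3]
gripper_width: 9.6
grasp_force: 61.9
```

>>> send_rows --series '[[[0,0,2],[0,0,0],2],[[0,0,0],[0,0,0],2]]'

```text
clock: 22.7
position: [673.4, 143.9, 221.1]
ee_rot: [-0.694, 0.72, 0.0, -0.0]
contact_force: [0.3, 0.2, -3.2]
gripper_width: 9.4
grasp_force: 61.9
```

>>> send_rows --series '[[[0,0,1],[0,0,0],2],[[0,0,0],[0,0,0],2]]'

```text
clock: 22.9
position: [673.4, 143.9, 220.2]
ee_rot: [-0.694, 0.72, 0.0, -0.0]
contact_force: [0.1, 0.2, -2.2]
gripper_width: 9.6
grasp_force: 61.9
```

```bash
python3 - <<'E'
from h import *
I={n:get_image(n) for n in C}
s=monitor.read_state();print(s['contact_force'],s['position'])
for n in C:cv2.imwrite(f'pics/{n}9.png',I[n][:,:,::-1])
k=15
a=[cv2.resize(I['side'][110:220,290:400],(400,400)),cv2.resize(I['top'][120:220,210:310],(400,400))]
cv2.imwrite('pics/c9.png',np.hstack(a)[:,:,::-1])
E
```

```text
[-0.61945922  0.66548846 -1.89761298] [673.512619   143.86600875 220.39356934]
```

View pics/c9.png

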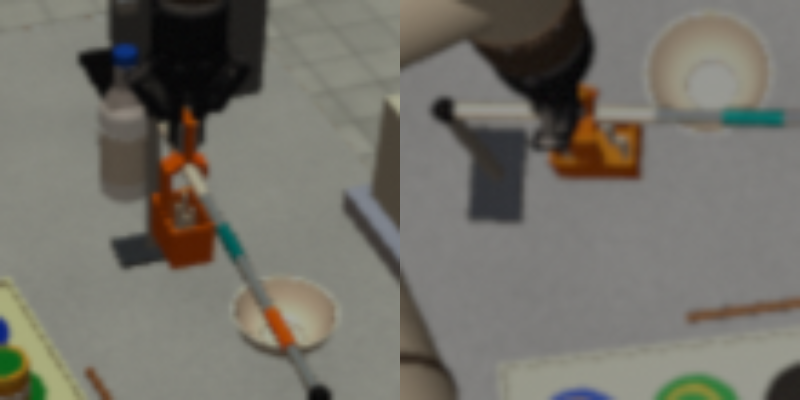

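The hook sits over the rail at (188,165) in the side crop, with the white section running under it. Lowering to contact, then sliding.

>>> send_rows --series '[[[0,0,1],[0,0,0],2],[[0,0,0],[0,0,0],2],[[0,0,0],[0,0,0],2]]'

```text
clock: 23.3
position: [673.5, 143.9, 219.4]
ee_rot: [-0.694, 0.72, 0.0, -0.0]
contact_force: [0.0, 0.2, -2.9]
gripper_width: 9.3
grasp_force: 61.9
```

>>> send_rows --series '[[[10,0,0],[0,0,0],2],[[15,0,0],[0,0,0],2],[[20,0,0],[0,0,0],2],[[20,0,0],[0,0,0],2],[[20,0,0],[0,0,0],2],[[20,0,0],[0,0,0],2],[[20,0,0],[0,0,0],2],[[15,0,0],[0,0,0],2]]'

```text
clock: 24.1
position: [668.0, 1.7, 219.5]
ee_rot: [-0.693, 0.721, -0.0, -0.0]
contact_force: [0.2, -0.4, -1.5]
gripper_width: 9.3
grasp_force: 61.9
```

```bash
python3 - <<'E'
from h import *
s=monitor.read_state();print(s['contact_force'],s['wrist_torque'])
go(rx(-126.5),-126.5,219,-np.pi/2-.039)
E
```

```text
[ 0.18640658 -0.40930131 -1.51645177] [ 0.04569845 -0.06229659  0.00478107]
at [668.    1.7 219.5] phi -1.61 tilt [ 0. -0. -1.] tool shift [128.3   0.5   0.5] turnz -0.0
```

>>> send_rows --series '[[[15,0,0],[0,0,0],2],[[20,0,0],[0,0,0],2],[[20,0,0],[0,0,0],2],[[20,0,0],[0,0,0],2],[[20,0,0],[0,0,0],2],[[17,0,0],[0,0,0],2],[[10,0,0],[0,0,0],2],[[5,0,0],[0,0,0],2]]'

```text
clock: 24.9
position: [663.3, -124.1, 219.3]
ee_rot: [-0.693, 0.721, 0.0, -0.0]
contact_force: [-0.3, 0.1, -1.3]
gripper_width: 9.4
grasp_force: 61.9
```

>>> send_rows --series '[[[0,0,1],[0,0,0],2],[[0,0,0],[0,0,0],2],[[0,0,0],[0,0,0],2]]'

```text
clock: 25.2
position: [663.7, -122.3, 218.6]
ee_rot: [-0.694, 0.72, -0.0, 0.0]
contact_force: [0.2, -1.3, -0.2]
gripper_width: 9.5
grasp_force: 62.2
```

```bash
python3 - <<'E'
from h import *
go(rx(-126.5),-126.5,219,-np.pi/2-.039)
print(monitor.read_state()['contact_force'])
I={n:get_image(n) for n in C}
for n in C:cv2.imwrite(f'pics/{n}10.png',I[n][:,:,::-1])
P=proj('side',[[663,-126.5,200]]),proj('top',[[663,-126.5,200]]);print(P)
a=[]
for n in C:
    u,v=proj(n,[663,-126.5,150])[0].astype(int);a.append(cv2.resize(I[n][v-45:v+45,u-45:u+45],(400,400)));print(n,u-45,v-45)
cv2.imwrite('pics/c10.png',np.hstack(a)[:,:,::-1])
E
```

```text
at [ 663.7 -122.3  218.6] phi -1.608 tilt [ 0.    -0.001 -1.   ] tool shift [ 4.2  1.1 -0.4] turnz 0.002
[ 0.21711518 -1.28493254 -0.21654194]
(array([[366.77351151, 199.90914301]]), array([[338.43432514, 150.03671267]]))
side 320 165
top 292 109
```

View pics/c10.png

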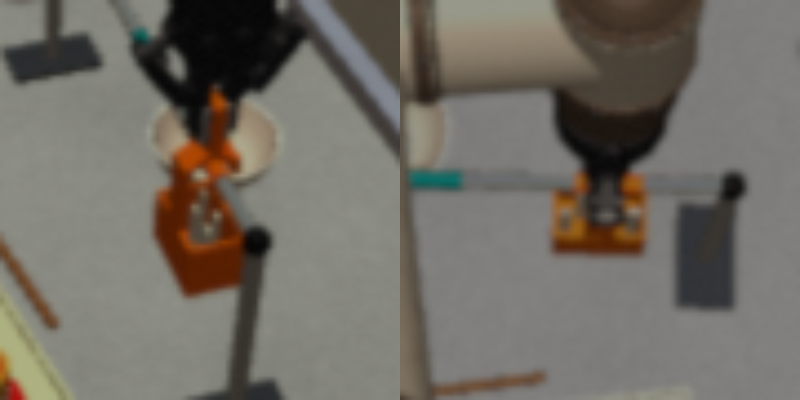

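The caddy hangs on the rail, a few millimetres short of the band centre. Nudging 5 mm, then releasing.

>>> send_rows --series '[[[3,0,0],[0,0,0],2],[[2,0,0],[0,0,0],2],[[0,0,0],[0,0,0],2],[[0,0,0],[0,0,0],2]]'

```text
clock: 25.7
position: [663.4, -127.9, 218.6]
ee_rot: [-0.694, 0.72, -0.0, 0.0]
contact_force: [1.7, 0.1, -0.1]
gripper_width: 9.6
grasp_force: 62.2
```

```bash
python3 - <<'E'
from h import *
go(rx(-127.5),-127.5,219,-np.pi/2-.039)
print(monitor.read_state()['contact_force'])
im=get_image('top');v={'top':(315,140,45,40)}
x,y,w,h=v['top'];m=mask(im,'orange')[y:y+h,x:x+w];r=np.where(m[15:30].any(0))[0];print('tub cols',x+r.min(),x+r.max())
for dy in(-130,-126.5,-123):
    q=np.vstack([proj('top',p@Ro.from_euler('z',-.039).as_matrix().T+[rx(dy),dy,89]) for p in PARTS2[:1]]);print(dy,q[:,0].min().round(1),q[:,0].max().round(1))
E
```

```text
at [ 663.4 -127.9  218.6] phi -1.609 tilt [-0.    -0.001 -1.   ] tool shift [-0.3  1.  -0.4] turnz 0.001
[ 1.72730111  0.11165729 -0.07301403]
tub cols 329 347
-130 327.7 349.4
-126.5 326.7 348.4
-123 325.6 347.4
```

>>> send_rows --series '[[[0,0,0],[0,0,0],20],[[0,0,0],[0,0,0],40],[[0,0,0],[0,0,0],60],[[0,0,0],[0,0,0],60],[[0,0,-15],[0,0,0],60],[[0,0,-30],[0,0,0],60],[[0,0,-30],[0,0,0],60],[[0,0,0],[0,0,0],60]]'

```text
clock: 26.55
position: [665.1, -128.6, 299.3]
ee_rot: [-0.694, 0.72, -0.004, 0.003]
contact_force: [1.4, -0.4, 0.2]
gripper_width: 60.2
grasp_force: 0.0
```

>>> send_rows --series '[[[-20,30,0],[0,0,0],85],[[-35,35,0],[0,0,0],85],[[-35,35,0],[0,0,0],85],[[-38,30,0],[0,0,0],85],[[-40,25,0],[0,0,0],85],[[-40,25,0],[0,0,0],85],[[-40,25,0],[0,0,0],85],[[-40,25,0],[0,0,0.041],85]]'

```text
clock: 27.35
position: [442.8, 169.8, 293.4]
ee_rot: [-0.678, 0.735, 0.0, 0.0]
contact_force: [0.1, 0.7, 0.6]
gripper_width: 84.9
grasp_force: 0.0
```

>>> send_rows --series '[[[-40,15,0],[0,0,0.041],85],[[-40,10,0],[0,0,0],85],[[-40,10,0],[0,0,0],85],[[0,0,0],[0,0,0],85],[[0,0,0],[0,0,0],85]]'

```text
clock: 27.85
position: [421.7, 292.0, 292.8]
ee_rot: [-0.664, 0.748, -0.0, -0.001]
contact_force: [0.5, -1.0, -0.1]
gripper_width: 84.7
grasp_force: 0.0
```

```bash
python3 - <<'E'
from h import *
go(375,328.7,130,-np.pi/2-.12)
I={n:get_image(n) for n in C}
for n in C:
    cv2.imwrite(f'pics/{n}11.png',I[n][:,:,::-1])
    for c in('red','blue','green'):print(n,c,[(tuple(map(float,b[0])),b[1]) for b in blobs(mask(I[n],c))])
a=[]
for n in C:
    u,v=proj(n,[663,-126.5,170])[0].astype(int);a.append(cv2.resize(I[n][v-35:v+35,u-35:u+35],(400,400)))
cv2.imwrite('pics/c11.png',np.hstack(a)[:,:,::-1])
ox,oy=proj('side',[663,-126.5,150])[0].astype(int)
r=fitcad(I,'orange',{'top':(315,135,48,45),'side':(335,160,55,80)},[663,-126,-.04,89]);print(r.x.round(2),r.fun)
E
```

```text
at [421.7 292.  292.8] phi -1.689 tilt [ 0.001  0.001 -1.   ] tool shift [-31.1  50.5 162.8] turnz 0.002
side red [((313.5, 246.9), 84), ((312.3, 259.7), 179), ((333.6, 319.5), 178), ((399.5, 346.3), 202), ((344.4, 350.3), 209)]
side blue [((323.8, 123.9), 29), ((280.5, 193.4), 48), ((289.8, 200.8), 20), ((275.1, 204.5), 46), ((42.2, 220.5), 315)]
side green [((290.3, 209.1), 57), ((290.7, 220.7), 130)]
top red [((458.5, 182.0), 106), ((340.2, 222.0), 162), ((341.8, 215.4), 86), ((421.9, 222.8), 102), ((450.2, 223.7), 109)]
top blue [((182.2, 145.3), 56), ((255.9, 231.7), 135), ((253.6, 227.4), 83)]
top green [((284.6, 227.0), 178), ((282.8, 223.6), 109)]
[ 6.6392e+02 -1.2784e+02 -6.0000e-02  8.6720e+01] 56.491048145237734
```

View pics/c11.png

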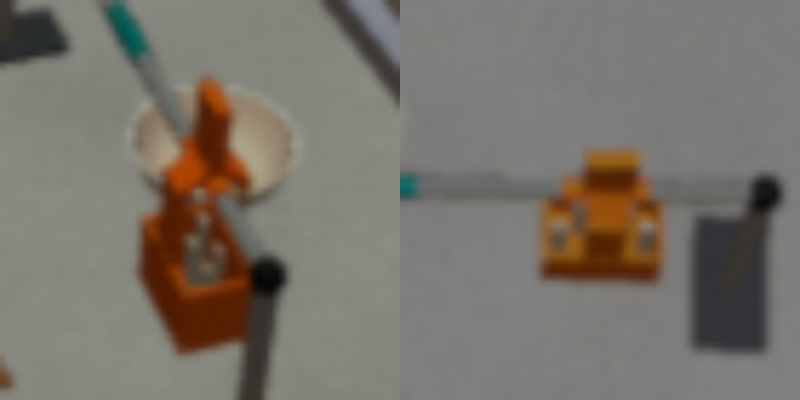

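The orange caddy hangs squarely on its band (fit y = −127.8 against the band at −126.5), and the jars are unmoved. Now the teal caddy.

>>> send_rows --series '[[[-16,25,10],[0,0,0],85],[[-15,25,20],[0,0,0],85],[[0,0,10],[0,0,0],85],[[0,0,40],[0,0,0],85],[[0,0,40],[0,0,0],85],[[0,0,27],[0,0,0],85],[[0,0,15],[0,0,0],85],[[0,0,0],[0,0,0],85]]'

```text
clock: 28.75
position: [376.1, 325.8, 129.4]
ee_rot: [-0.663, 0.749, -0.001, -0.003]
contact_force: [-0.4, -0.0, 0.7]
gripper_width: 84.5
grasp_force: 0.0
```

>>> send_rows --series '[[[0,0,0],[0,0,0],40],[[0,0,0],[0,0,0],25],[[0,0,0],[0,0,0],15],[[0,0,0],[0,0,0],5],[[0,0,0],[0,0,0],2],[[0,0,0],[0,0,0],2],[[0,0,0],[0,0,0],2],[[0,0,0],[0,0,0],2]]'

```text
clock: 29.55
position: [376.3, 328.6, 131.8]
ee_rot: [-0.664, 0.748, 0.0, 0.0]
contact_force: [-0.6, 0.6, 2.6]
gripper_width: 9.4
grasp_force: 61.6
```

```bash
python3 - <<'E'
from h import *
go(375,328.7,260,-np.pi/2-.039)
s=monitor.read_state();print(s['gripper_width'],s['grasp_force'],s['contact_force'])
E
```

```text
at [376.3 328.6 131.8] phi -1.691 tilt [-0.001 -0.    -1.   ] tool shift [  -0.     1.3 -128.2] turnz -0.081
9.367905631809876 61.58323287963867 [-0.64396049  0.57560717  2.64482359]
```

>>> send_rows --series '[[[0,0,-20],[0,0,0],2],[[0,0,-30],[0,0,0],2],[[0,0,-30],[0,0,0],2],[[0,0,-30],[0,0,-0.04],2],[[0,0,-12],[0,0,-0.041],2],[[0,0,0],[0,0,0],2]]'

```text
clock: 30.15
position: [376.7, 328.8, 254.9]
ee_rot: [-0.693, 0.721, 0.0, 0.002]
contact_force: [-0.2, 1.1, -1.5]
gripper_width: 9.5
grasp_force: 61.1
```

>>> send_rows --series '[[[18,-25,0],[0,0,0],2],[[28,-40,0],[0,0,0],2],[[28,-40,0],[0,0,0],2],[[28,-40,0],[0,0,0],2],[[28,-40,0],[0,0,0],2],[[28,-40,0],[0,0,0],2],[[16,-21,0],[0,0,0],2],[[0,0,0],[0,0,0],2]]'

```text
clock: 30.95
position: [616.6, 141.9, 249.6]
ee_rot: [-0.691, 0.723, 0.001, -0.003]
contact_force: [-0.4, -0.1, -2.2]
gripper_width: 9.1
grasp_force: 61.0
```

>>> send_rows --series '[[[0,0,0],[0,0,0],2],[[0,0,0],[0,0,0],2]]'

```text
clock: 31.15
position: [614.3, 145.2, 252.2]
ee_rot: [-0.693, 0.721, 0.001, -0.001]
contact_force: [0.5, -0.0, -2.6]
gripper_width: 9.2
grasp_force: 61.0
```

```bash
python3 - <<'E'
from h import *
go(rx(145),145,251,-np.pi/2-.039)
I={n:get_image(n) for n in C}
for n in C:cv2.imwrite(f'pics/{n}12.png',I[n][:,:,::-1])
a=[cv2.resize(I['side'][110:220,280:390],(400,400)),cv2.resize(I['top'][120:220,210:310],(400,400))]
cv2.imwrite('pics/c12.png',np.hstack(a)[:,:,::-1])
E
```

```text
at [614.3 145.2 252.2] phi -1.61 tilt [ 0.001  0.002 -1.   ] tool shift [ -2.1 -58.8   1.1] turnz 0.0
```

View pics/c12.png

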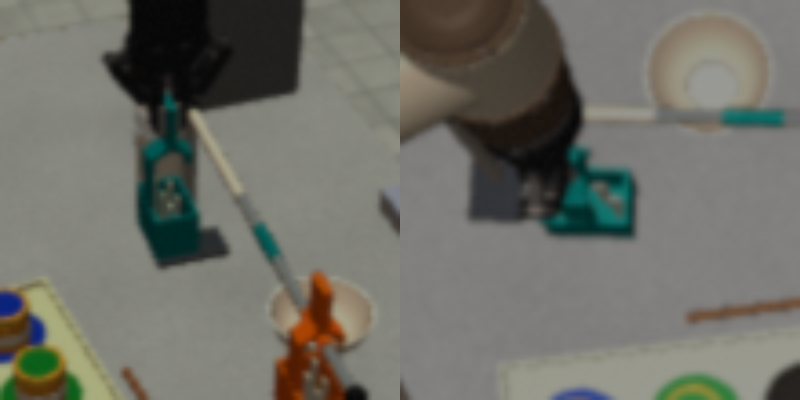

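The teal caddy is square at the −x side of the white section. Same sequence again.

>>> send_rows --series '[[[0,-15,0],[0,0,0],2],[[0,-20,0],[0,0,0],2],[[0,-15,0],[0,0,0],2],[[0,-9,0],[0,0,0],2],[[0,0,0],[0,0,0],2],[[0,0,0],[0,0,0],2]]'

```text
clock: 31.85
position: [673.6, 142.9, 253.3]
ee_rot: [-0.693, 0.721, 0.0, -0.0]
contact_force: [-0.7, -0.2, -2.0]
gripper_width: 9.4
grasp_force: 61.0
```

>>> send_rows --series '[[[0,0,10],[0,0,0],2],[[0,0,8],[0,0,0],2],[[0,0,5],[0,0,0],2],[[0,0,3],[0,0,0],2],[[0,0,2],[0,0,0],2],[[0,0,0],[0,0,0],2],[[0,0,0],[0,0,0],2]]'

```text
clock: 32.55
position: [674.4, 142.5, 225.7]
ee_rot: [-0.693, 0.721, -0.0, 0.0]
contact_force: [0.3, 0.1, -0.7]
gripper_width: 9.6
grasp_force: 61.1
```

```bash
python3 - <<'E'
from h import *
s=monitor.read_state();print(s['contact_force'],s['gripper_width'])
go(rx(4),4,221.2,-np.pi/2-.039)
E
```

```text
[ 0.339042    0.06987929 -0.68932351] 9.581808147954696
at [674.4 142.5 225.7] phi -1.61 tilt [-0.    -0.001 -1.   ] tool shift [138.6   1.4   4.5] turnz 0.0
```

>>> send_rows --series '[[[0,1,2],[0,0,0],2],[[0,0,1],[0,0,0],2],[[0,0,1],[0,0,0],2],[[0,0,0],[0,0,0],2],[[10,0,0],[0,0,0],2],[[15,0,0],[0,0,0],2],[[20,0,0],[0,0,0],2],[[20,0,0],[0,0,0],2]]'

```text
clock: 33.35
position: [670.5, 75.4, 221.5]
ee_rot: [-0.693, 0.721, -0.0, -0.0]
contact_force: [0.4, 0.5, -1.4]
gripper_width: 9.3
grasp_force: 61.1
```

>>> send_rows --series '[[[20,0,0],[0,0,0],2],[[20,0,0],[0,0,0],2],[[15,0,0],[0,0,0],2],[[10,0,0],[0,0,0],2],[[6,0,0],[0,0,0],2],[[0,0,0],[0,0,0],2],[[0,0,0],[0,0,0],2]]'

```text
clock: 34.05
position: [668.0, 7.0, 221.3]
ee_rot: [-0.693, 0.721, -0.0, 0.0]
contact_force: [-0.4, 0.3, -2.4]
gripper_width: 9.2
grasp_force: 61.1
```

```bash
python3 - <<'E'
from h import *
s=monitor.read_state();print(s['contact_force'],s['gripper_width'])
go(rx(4),4,221,-np.pi/2-.039)
E
```

```text
[-0.42542446  0.26153919 -2.36635811] 9.198147171707602
at [668.    7.  221.3] phi -1.609 tilt [-0. -0. -1.] tool shift [3.  0.3 0.3] turnz 0.0
```

>>> send_rows --series '[[[3,0,0],[0,0,0],2],[[0,0,1],[0,0,0],2],[[0,0,0],[0,0,0],2],[[0,0,0],[0,0,0],2]]'

```text
clock: 34.45
position: [668.3, 4.0, 221.0]
ee_rot: [-0.693, 0.721, -0.0, 0.001]
contact_force: [1.1, 0.4, 0.7]
gripper_width: 9.3
grasp_force: 61.5
```

>>> send_rows --series '[[[0,0,0],[0,0,0],20],[[0,0,0],[0,0,0],40],[[0,0,0],[0,0,0],60],[[0,0,0],[0,0,0],60],[[0,0,-15],[0,0,0],60],[[0,0,-30],[0,0,0],60],[[0,0,-30],[0,0,0],60],[[0,0,-10],[0,0,0],60]]'

```text
clock: 35.25
position: [669.1, 3.5, 309.5]
ee_rot: [-0.693, 0.721, -0.002, 0.002]
contact_force: [-0.5, 0.3, 0.1]
gripper_width: 59.7
grasp_force: 0.0
```

>>> send_rows --series '[[[-25,25,0],[0,0,0],60],[[-40,30,0],[0,0,0],60],[[-40,30,0],[0,0,0],60],[[-40,30,0],[0,0,0],60],[[-40,30,0],[0,0,0],60],[[-40,30,0],[0,0,0],60],[[-40,30,0],[0,0,0],60],[[0,0,0],[0,0,0],60]]'

```text
clock: 36.05
position: [470.2, 280.2, 304.9]
ee_rot: [-0.696, 0.718, 0.001, -0.0]
contact_force: [0.6, -0.1, -0.0]
gripper_width: 60.0
grasp_force: 0.0
```

```bash
python3 - <<'E'
from h import *
I={n:get_image(n) for n in C}
for n in C:
    cv2.imwrite(f'pics/{n}13.png',I[n][:,:,::-1])
    for c in('red','blue','green'):print(n,c,[(tuple(map(float,b[0])),b[1]) for b in blobs(mask(I[n],c))])
print(pose()[0])
for nm,g,v in(('orange',[663,-127,-.04,89],{'top':(315,135,48,45),'side':(335,160,55,80)}),('teal',[668,4,-.04,89],{'top':(278,135,45,40),'side':(320,140,50,70)})):
    r=fitcad(I,nm,v,g);print(nm,r.x.round(2),round(r.fun,1))
k=lambda n,x,y,w,h,W,H:cv2.resize(I[n][y:y+h,x:x+w],(W,H),interpolation=cv2.INTER_CUBIC)
cv2.imwrite('pics/c13.png',np.hstack([k('side',240,110,170,170,400,400),k('top',220,110,170,150,400,400)])[:,:,::-1])
E
```

```text
side red [((313.5, 246.9), 84), ((312.2, 259.7), 180), ((333.6, 319.5), 178), ((399.5, 346.3), 202), ((344.4, 350.3), 209)]
side blue [((323.8, 123.9), 29), ((280.5, 193.4), 48), ((275.1, 204.5), 46), ((289.8, 200.9), 19), ((42.2, 220.5), 315)]
side green [((290.3, 209.1), 57), ((290.7, 220.7), 130)]
top red [((458.5, 182.0), 105), ((340.2, 222.0), 162), ((341.9, 215.4), 87), ((421.9, 222.8), 101), ((450.2, 223.7), 109)]
top blue [((182.2, 145.3), 56), ((255.8, 231.8), 135), ((253.6, 227.4), 83)]
top green [((284.5, 227.0), 182), ((282.8, 223.6), 110)]
[472.41444958 277.22426172 304.9359875 ]
orange [ 6.6393e+02 -1.2734e+02 -6.0000e-02  8.6790e+01] 57.3
teal [ 6.6962e+02  4.8200e+00 -8.0000e-02  8.5300e+01] 154.2
```

View pics/c13.png

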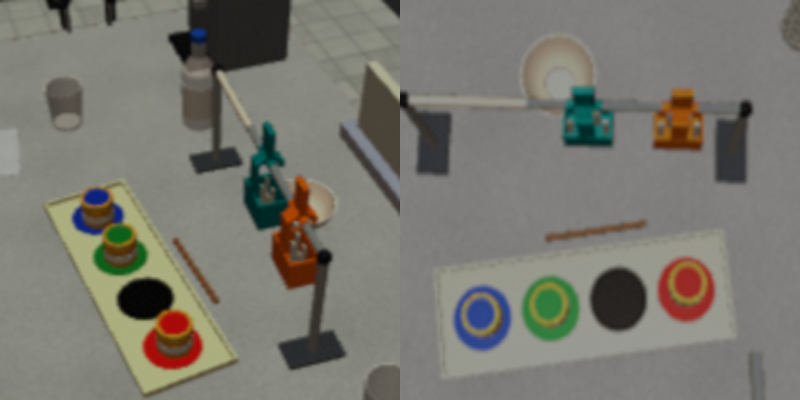

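Both caddies hang on their bands, teal at (588,120) and orange at (680,120), and the three jars are on their coasters. A final full-scene look will check for a black jar and anything disturbed.

```bash
python3 - <<'E'
from h import *
I={n:cv2.imread(f'pics/{n}13.png') for n in C}
cv2.imwrite('pics/f.png',np.vstack([I['top'][55:355],I['side'][100:400]]))
for a,b in(((341.9,215.4),(313.5,246.9)),((282.8,223.6),(290.3,209.1)),((253.6,227.4),(280.5,193.4))):print(tri(a,b)[0].round(1))
E
```

```text
[ 469.6 -140.6   52. ]
[444.1  66.7  52.9]
[432.4 168.9  51. ]
```

View pics/f.png

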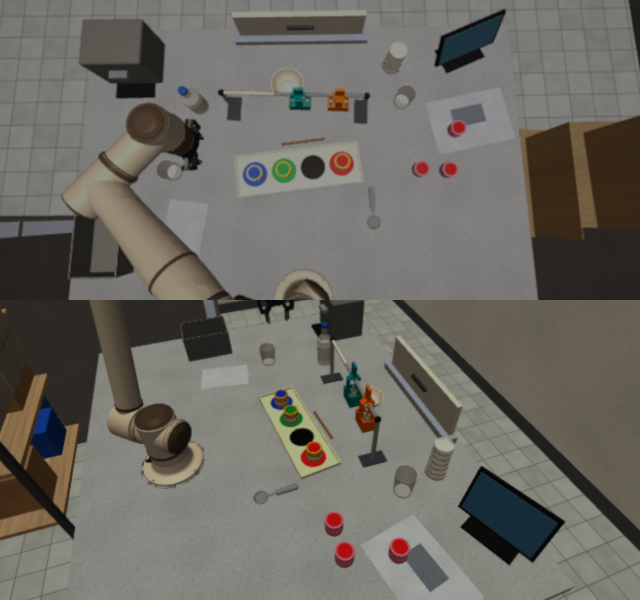

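The full view shows no black jar and nothing disturbed. All three jars are within 4 mm of their coaster centres, so I'm handing in.

```bash
python3 -c "
from bench import job_done
print(job_done())"
```

```text
the job is handed in; nothing more can be done
None
```

I handed in the job at about 36 s: the red, blue and green jars stand on their coasters (no black jar was present), and the orange caddy, then the teal one, was hooked at the white section, slid to its own band and released.

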